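# Start the printer supply at the guarded pull knob

### The job

Switch on the printers' supply at the sloping console: swing the clear spring guard right back until its catch holds it open by itself, then pull the black mushroom knob out past its click to the very end of its spring travel, hold it there for a good second, and let it settle back to rest in its clicked-out run position. Leave the guard caught open so that anyone can reach the knob, do not drag or lift the console, which only stands on rubber feet, and leave the other things where they are.

Things in the scene. Friction and masses are not known exactly. Their poses are not given: they have to be found in the camera images.
- console_base (a point): Supply console: grey steel desk enclosure, 220 mm deep (x), 300 wide (y), 135 high at the back and 50 at the front, about 6 kg, loose on rubber feet: a steady pull or push over about 30 N drags or tips it. Point: centre of its underside, on the bench. x runs from its low front (robot side) to its back, z up.
- panel_knob_hole (a point): Centre of the knob's hole on the console's control panel. The panel slopes up and away from the robot at 30 deg from level: x up the slope, y along the console's width, z square out of the panel (leans 30 deg from vertical to the robot). Round the hole a bezel ring, 44 mm across, 10 high. On the panel's right half, over 80 mm away, low meter, dial, socket: not needed.
- guard_hinge (a point): Guard: clear box lid over the knob, 124 mm long, 100 wide, 70 high, hinged at its upper edge; a torsion spring shuts it. Point: middle of the hinge pin, at console (21, 55, 138) mm. y lies along the pin; the frame turns with the guard: x from free edge to hinge along the cover, z out through the cover. It opens up and back, turning about +y. Let go before the catch takes it, it slams shut.
- guard_tab (a point): Grip point of the guard's grey lifting tab: bar 16 mm wide (along y), 14 thick, 40 long, sticking out from the middle of the guard's free edge, level with the cover. In the guard_hinge frame at (-150, 0, 57) mm, 26 mm clear of the edge; same axes. Spring force here 2 N shut, 5 N wide open, 1 N more at the catch. Pinched across its width it can pivot between the fingers as it swings.
- guard (a joint): Swing of the guard, rad: 0 shut; the catch takes it when it is swung to about 1.80, then holds it at about 1.75 (100 deg); rigid stop at 1.87.
- catch_nose (a point): Catch: steel spring leaf, 55 mm tall, standing on the console's top at the guard's right side. Its nose (this point, by its hooked face) is pushed aside by a pin on the guard's side wall and snaps back behind it. It works by itself and need not be touched.
- knob_grip (a point): Black mushroom knob: head 44 mm across, 24 thick, straight sides 13 high, on a 22 mm stem. Point: on its axis, mid-height of the straight sides, 37 mm off the panel when off. z points out along its axis, square to the panel. About 9 N clicks it out from off to run, where it stays; from there a spring (12 rising to 17 N) yields on to a rigid end stop, which you feel (10 to 25 mm out in all).
- stem (a joint): How far the knob's stem is clicked out, m: 0 off, over 0.0065 in run, where it stays by itself. Pushing the knob in with about 9 N switches it off again.
- head (a joint): How far the knob's head is pulled out on its return spring beyond the stem, m: 0 at rest, over 0.0065 at the end stop (start position). Let go, it springs back to 0 while the stem stays in run.
- effector_mid (a point): Spare white printed printer effector, flat and three-armed, about 130 mm across, 46 high at its hub, beside the console; leave alone. Point: its centre, 10 mm up.
- glue_mid (a point): Upright white glue bottle, 42 mm across, 115 high, beside the console; leave alone. Point: its centre, half-way up.
- fan_mid (a point): Black cooling fan lying flat, 120 x 120 x 38 mm; leave alone. Point: its centre, half-way up.

How it is judged:
By the outcome, as a careful person would: the job done as asked, in the order asked, and still so for the second after the job is handed in, with the robot touching nothing.
It also fails if it takes over 64 s, if anything falls off the work surface, if the arm or the gripper's body presses on something with over 40 N, if the wrist force passes 120 N, or if a joint passes its speed limit or range.

### The arm

A 6-joint arm with a two-finger parallel gripper is mounted at the origin on the work surface. World frame = base frame: x ahead of the robot, y to its left, z up, the work surface at z = 0. Lengths are in m, angles in rad, forces in N, time in s.
With the tool pointing down it reaches from about 0.2 to 0.875 m from the base axis. Payload 3.4 kg.
Tool frame: the origin (TCP) lies between the finger pads; the fingertips stand 25 mm ahead of it and the grasp point (between the pads) lies 6 mm ahead of it (r.nose_length is the z of the fingertips in the tool frame, in m); z points along the fingers, x is the direction in which the jaws open and shut, and the axes are right-handed (so a half turn about z gives the same grasp; the last joint's range is limited). The gripper opens to 94 mm and grips with 3 to 60 N. Pads are 16 mm wide; open, the fingers measure 119 mm over their backs; the gripper's body (75 mm by 177 mm) begins 78 mm behind the grasp point.
Start: joints at [-1.361, 0.276, 1.505, -0, 1.361, -0.121], TCP at [0.187, -0.544, 0.21] pointing down, gripper open.
Joint ranges: [-2.89, 2.89], [-0.75, 2.08], [0.22, 2.7], [-1.18, 4.32], [0.11, 2.71], [-2.7, 2.7]. Speed limits (rad/s): [2.57, 2.57, 3.14, 3.14, 3.14, 3.14].

### API

Orientations are given as a unit quaternion [w, x, y, z].
In Python, from plant import r, gripper_to, inverse_kinematics, vision, models, telemetry gives the robot as it stands. Calls block until the motion is done:
- r.move_to(position, orientation): joint-space move of the TCP to a pose.
- r.move_l(position, rot=None, vel=0.15, guard=None): straight line of the TCP; rot=None keeps the orientation; vel is the mean speed in m/s. With guard (N) it stops when the force on the tool has changed by that much, and returns True; else False.
- r.movej(angles): joint-space move.
- gripper_to(opening, f_grip=None): finger opening in m; f_grip is the grip in N (None keeps the last); returns when the fingers have stopped.
- r.hold(seconds).
- inverse_kinematics(position, orientation): joint angles nearest the present ones, or None.
- vision.snapshot(name): name is "side" or "top" or "wrist"; returns the picture (400x640x3 uint8, red, green, blue); there is no depth.
- vision.get_calibration(name): a dict with "fx", "fy", "cx", "cy" (pixels), "position" and "orientation" of the camera in the world. Camera axes: x right, y down, z forward; pixel columns grow to the right and rows downward; lengths in m; the calibration is good to about 2 mm. A picture is of the moment at which its call begins: read the wrist's pose just before it. get_calibration takes no time and is no camera call; for the wrist camera it gives the pose at the moment of the call.
A pose or a line that the arm cannot do raises r.PlanningError and nothing moves.
- r.sign_off(): hands the job in, once; it reports no verdict.
Trained networks look in the newest picture that a camera, given by its name, has taken for a name from the list of things; names that differ only in an ending like _2 or _b are one class to them, and where a whole thing is asked for, a point or a joint stands for the part that bears it (a point fixed in the world has none). Each returns a list of dicts, best first, with "score" (0 to 1); they miss things now and then, are a little off and sometimes report something else, mostly with a low value. They report only what shows in the picture. A call takes as long as a camera call.
- models.boxes_of(thing, camera): "at" ([x, y, z] in m, in world coordinates, good to about 4 mm: the middle of the surface that is visible of it).
- models.regions_of(thing, camera): "pixels" (400x640 bool, what is visible of it).
- models.mark_of(thing, camera): "at" ([x, y, z] in m, in world coordinates, good to about 4 mm: a listed point, or the origin of a listed thing).
Readings, each from a call of its own:
- telemetry.current_t(): time.
- telemetry.current_joints(): joint angles.
- telemetry.current_dq(): joint speeds.
- telemetry.current_joint_efforts(): joint torques, N m.
- telemetry.current_ee_pos(): TCP position.
- telemetry.current_tool_rot(): TCP orientation.
- telemetry.current_wrist_force(): force on the tool from outside, world axes, zero at the start.
- telemetry.current_torque(): the same for the moment, N m.
- telemetry.current_opening(): finger opening in m.
Only numpy, scipy, OpenCV 4.12 (cv2) and the standard library are available. Lean on these libraries where they do the work, as an engineer would, in place of code of your own. Each camera call takes 0.05 s, during which the arm holds its last target.

## Working session

There is one attempt and no reset: what is moved stays moved. The work goes in short steps, each a Python script; the robot and the scene stay as the last script left them, time stands still between calls to the robot, and variables do not carry over. Pictures are saved under pics/ and viewed, and the job is handed in when it is done.

```bash
mkdir -p pics; ls; python3 - <<'E'
from plant import r, gripper_to, inverse_kinematics, vision, models, telemetry
import cv2,numpy as np
for c in ("side","top"):
    im=vision.snapshot(c); cv2.imwrite(f"pics/{c}0.png",im[:,:,::-1])
    print(c,vision.get_calibration(c))
    for n in ("console_base","panel_knob_hole","guard_hinge","guard_tab","catch_nose","knob_grip","effector_mid","glue_mid","fan_mid"):
        m=models.mark_of(n,c); print(n,[(np.round(d["at"],4),round(d["score"],2)) for d in m[:2]])
print(telemetry.current_t(), r.nose_length)
E
```

```text
pics
side {'fx': 461.306128507823, 'fy': 461.306128507823, 'cx': 319.54446047251776, 'cy': 188.09347744449127, 'position': array([ 0.37891961, -0.83240202,  0.62540311]), 'orientation': array([-0.50623162,  0.8563151 , -0.08774749,  0.05248216])}
console_base []
panel_knob_hole []
guard_hinge [(array([0.5683, 0.3075, 0.0161]), 0.64)]
guard_tab [(array([0.4995, 0.1095, 0.1126]), 0.93)]
catch_nose [(array([0.6894, 0.0619, 0.1832]), 0.67)]
knob_grip []
effector_mid []
glue_mid [(array([ 0.6647, -0.1802,  0.0577]), 0.92)]
fan_mid [(array([0.566 , 0.308 , 0.0163]), 0.68)]
top {'fx': 388.4100124077222, 'fy': 388.4100124077222, 'cx': 319.22587020767406, 'cy': 203.45917880024365, 'position': array([0.41469052, 0.00657968, 1.12887328]), 'orientation': array([-0.06296531,  0.70869118, -0.70126859,  0.04488375])}
console_base []
panel_knob_hole []
guard_hinge [(array([0.6584, 0.1161, 0.1351]), 0.79)]
guard_tab [(array([0.5013, 0.1058, 0.1126]), 0.79)]
catch_nose [(array([0.692 , 0.0625, 0.187 ]), 0.46)]
knob_grip []
effector_mid [(array([ 0.5209, -0.2067,  0.0123]), 0.6)]
glue_mid [(array([ 0.6574, -0.1753,  0.0575]), 0.74)]
fan_mid [(array([0.5678, 0.3106, 0.019 ]), 0.95)]
1.0 0.025
```

View pics/side0.png

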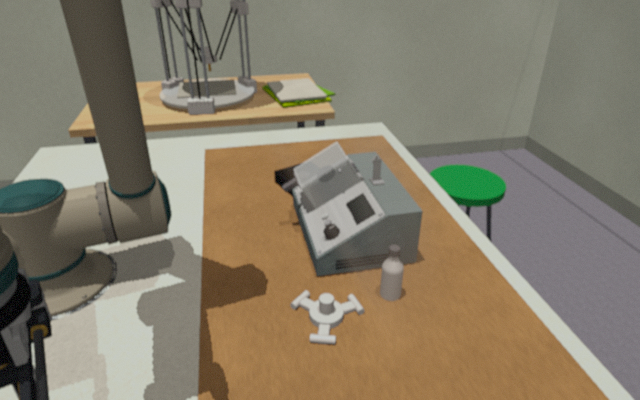

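View pics/top0.png

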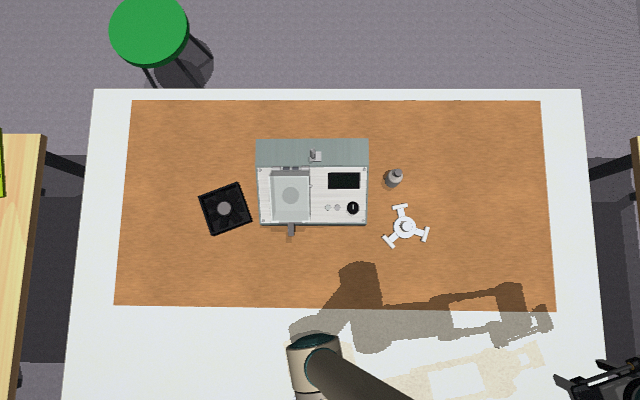

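```bash
cat > h.py <<'E'
from plant import r, gripper_to, inverse_kinematics, vision, models, telemetry
import cv2,numpy as np
from scipy.spatial.transform import Rotation as R
def q2R(q): return R.from_quat([q[1],q[2],q[3],q[0]])
def Rq(M):
    q=R.from_matrix(M).as_quat(); return np.array([q[3],q[0],q[1],q[2]])
def ray(c,uv):
    d=np.array([(uv[0]-c["cx"])/c["fx"],(uv[1]-c["cy"])/c["fy"],1.]); return q2R(c["orientation"]).apply(d)
def atz(c,uv,z):
    d=ray(c,uv); p=np.array(c["position"]); return p+d*(z-p[2])/d[2]
def proj(c,P):
    p=q2R(c["orientation"]).inv().apply(np.asarray(P)-c["position"]); p=np.atleast_2d(p)
    return np.c_[c["cx"]+c["fx"]*p[:,0]/p[:,2],c["cy"]+c["fy"]*p[:,1]/p[:,2]]
def save(im,n,box=None,s=1):
    if box: im=im[box[1]:box[3],box[0]:box[2]]
    cv2.imwrite("pics/"+n,cv2.resize(im[:,:,::-1],None,fx=s,fy=s,interpolation=cv2.INTER_CUBIC))
E
python3 - <<'E'
import cv2
im=cv2.imread("pics/top0.png")[125:245,245:385]; cv2.imwrite("pics/top0z.png",cv2.resize(im,None,fx=5,fy=5,interpolation=cv2.INTER_CUBIC))
im=cv2.imread("pics/side0.png")[130:290,265:425]; cv2.imwrite("pics/side0z.png",cv2.resize(im,None,fx=3.7,fy=3.7,interpolation=cv2.INTER_CUBIC))
E
```

```text
(no output)
```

View pics/top0z.png

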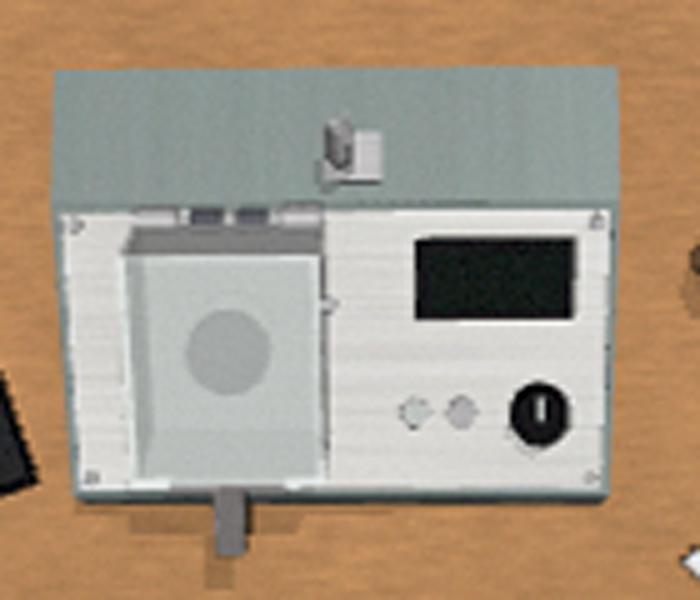

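View pics/side0z.png

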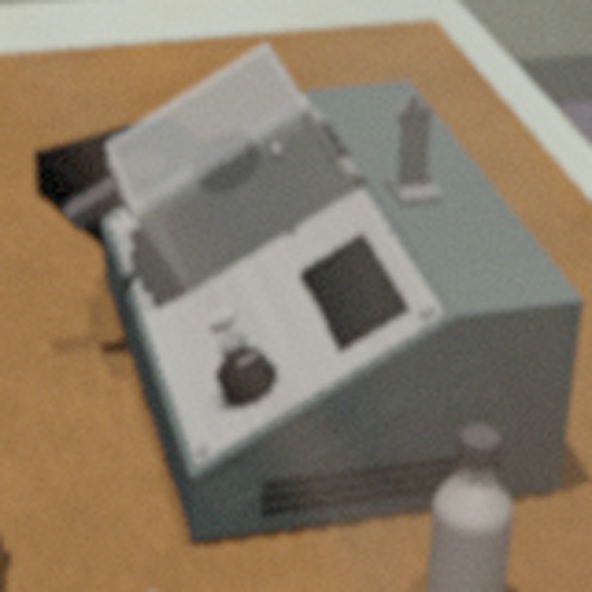

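```bash
python3 - <<'E'
from h import *
c=vision.get_calibration("top")
for uv,z in [((54,72),.135),((617,68),.135),((52,208),.135),((617,205),.135),((78,495),.05),((607,495),.05),((183,215),.138),((300,213),.138),((230,553),.112),((217,490),.112),((246,490),.112)]:
    print(uv,np.round(atz(c,(245+uv[0]/5-.4,125+uv[1]/5-.4),z),4))
E
```

```text
(54, 72) [0.7401 0.2056 0.135 ]
(617, 68) [ 0.7436 -0.0941  0.135 ]
(52, 208) [0.6656 0.2038 0.135 ]
(617, 205) [ 0.669  -0.0936  0.135 ]
(78, 495) [0.5221 0.1999 0.05  ]
(607, 495) [ 0.525  -0.0955  0.05  ]
(183, 215) [0.6615 0.134  0.138 ]
(300, 213) [0.6629 0.0725 0.138 ]
(230, 553) [0.4862 0.1077 0.112 ]
(217, 490) [0.5193 0.1153 0.112 ]
(246, 490) [0.5195 0.1    0.112 ]
```

```bash
cat >> h.py <<'E'
YAW=0.0125
def tool(pitch,sgn=1,yaw=None):
    """tool z = down tilted forward by pitch (rad); tool x = sgn*console y"""
    Z=R.from_euler('z',YAW if yaw is None else yaw).as_matrix()
    z=np.array([np.sin(pitch),0,-np.cos(pitch)]); x=np.array([0,sgn,0.]); y=np.cross(z,x)
    return Rq(Z@np.c_[x,y,z])
E
python3 - <<'E'
from h import *
for s in (1,-1):
  for p,pi in (((.44,.108,.27),0),((.44,.108,.27),.5),((.5,.107,.12),0),((.5,.107,.12),.3),((.67,.109,.31),0),((.67,.109,.31),.3),((.57,.109,.21),.5236)):
    q=inverse_kinematics(p,tool(pi,s)); print(s,p,pi,None if q is None else np.round(q,2))
q=tool(0.2,1)
qq=[inverse_kinematics((.42,.108,.28),tool(.2,s)) for s in (1,-1)]
s=1 if abs(qq[0][5])<abs(qq[1][5]) else -1
r.move_to((.42,.108,.28),tool(.2,s))
c=vision.get_calibration("wrist"); im=vision.snapshot("wrist"); save(im,"w1.png"); print(s,c,telemetry.current_t(),telemetry.current_ee_pos())
for n in ("guard_hinge","guard_tab","catch_nose","knob_grip","panel_knob_hole"):
    m=models.mark_of(n,"wrist"); print(n,[(np.round(d["at"],4),round(d["score"],2)) for d in m[:2]])
E
```

```text
1 (0.44, 0.108, 0.27) 0 [ 0.09  0.06  1.63 -0.    1.45 -1.5 ]
1 (0.44, 0.108, 0.27) 0.5 [ 0.14 -0.21  1.99 -0.08  0.87 -1.41]
1 (0.5, 0.107, 0.12) 0 [ 0.07  0.25  1.78 -0.    1.11 -1.51]
1 (0.5, 0.107, 0.12) 0.3 [ 0.09  0.11  2.02 -0.04  0.71 -1.47]
1 (0.67, 0.109, 0.31) 0 [ 0.06  0.41  1.06 -0.    1.67 -1.52]
1 (0.67, 0.109, 0.31) 0.3 [ 0.07  0.23  1.37 -0.02  1.24 -1.51]
1 (0.57, 0.109, 0.21) 0.5236 [ 0.1   0.04  1.94 -0.07  0.64 -1.44]
-1 (0.44, 0.108, 0.27) 0 [ 0.09  0.06  1.63 -0.    1.45  1.65]
-1 (0.44, 0.108, 0.27) 0.5 [ 0.14 -0.21  1.99 -0.08  0.87  1.73]
-1 (0.5, 0.107, 0.12) 0 [ 0.07  0.25  1.78 -0.    1.11  1.63]
-1 (0.5, 0.107, 0.12) 0.3 [ 0.09  0.11  2.02 -0.04  0.71  1.67]
-1 (0.67, 0.109, 0.31) 0 [ 0.06  0.41  1.06 -0.    1.67  1.62]
-1 (0.67, 0.109, 0.31) 0.3 [ 0.07  0.23  1.37 -0.02  1.24  1.63]
-1 (0.57, 0.109, 0.21) 0.5236 [ 0.1   0.04  1.94 -0.07  0.64  1.7 ]
1 {'fx': 299.05892909771984, 'fy': 299.05892909771984, 'cx': 321.6967520894671, 'cy': 199.7150806806249, 'position': array([0.31713069, 0.10671517, 0.43593407]), 'orientation': array([0.155147  , 0.6863474 , 0.69320772, 0.15594777])} 3.5167 [0.42034093 0.10743352 0.27985429]
guard_hinge []
guard_tab [(array([0.4995, 0.1038, 0.1113]), 0.85)]
catch_nose [(array([0.6913, 0.0561, 0.1854]), 0.56)]
knob_grip []
panel_knob_hole []
```

View pics/w1.png

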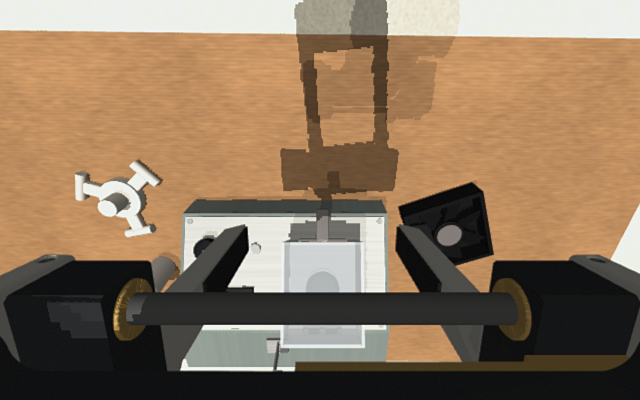

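```bash
python3 - <<'E'
import cv2
im=cv2.imread("pics/w1.png")[185:345,175:405]; cv2.imwrite("pics/w1z.png",cv2.resize(im,None,fx=3.4,fy=3.4,interpolation=cv2.INTER_CUBIC))
E
```

```text
(no output)
```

View pics/w1z.png

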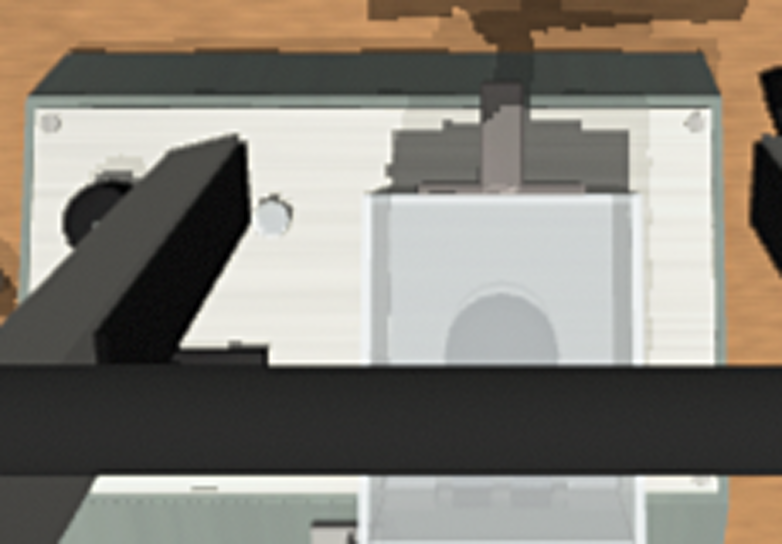

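```bash
python3 - <<'E'
from h import *
from scipy.optimize import least_squares
w=vision.get_calibration("wrist"); t=vision.get_calibration("top"); s=vision.get_calibration("side")
W=lambda u,v:(175+u/3.4-.35,185+v/3.4-.35); T=lambda u,v:(245+u/5-.4,125+v/5-.4); S=lambda u,v:(265+u/3.7-.36,130+v/3.7-.36)
obs=[(w,W(28,95),(-.11,-.15,.05)),(w,W(720,95),(-.11,.15,.05)),(w,W(700,50),(-.11,.15,.003)),(w,W(75,50),(-.11,-.15,.003)),
(t,T(54,72),(.11,.15,.135)),(t,T(617,68),(.11,-.15,.135)),(t,T(78,495),(-.11,.15,.05)),(t,T(607,495),(-.11,-.15,.05)),
(s,S(195,475),(-.11,-.15,.05)),(s,S(190,538),(-.11,-.15,.003)),(s,S(582,298),(.11,-.15,.135)),(s,S(408,80),(.11,.15,.135)),(s,S(440,315),(.037,-.15,.135))]
def P(p,X): return np.array([p[0],p[1],0])+R.from_euler('z',p[2]).apply(X)
f=lambda p:np.concatenate([(proj(c,P(p,X))[0]-uv) for c,uv,X in obs])
o=least_squares(f,[.633,.054,.0125],loss='soft_l1'); print(o.x); print(np.round(f(o.x).reshape(-1,2),1).tolist())
R30=lambda p,X:P(p,np.array([.021,.055,.138])+R.from_euler('y',-np.pi/6).apply(X))
for n,uv,c,X in (("tip w",W(503,83),w,(-.164,0,.05)),("tip top w",W(503,104),w,(-.164,0,.064)),("tip t",T(230,553),t,(-.164,0,.06)),("coverL w",W(370,193),w,(-.124,-.05,.06)),("coverR w",W(637,193),w,(-.124,.05,.06)),("cover t",T(138,486),t,(-.124,.05,.06)),("cover t",T(320,484),t,(-.124,-.05,.06)),("hinge",T(243,215),t,(0,0,0))):
    print(n,np.round(proj(c,R30(o.x,X))[0]-uv,1))
print(R30(o.x,(0,0,0)),R30(o.x,(-.15,0,.057)))
E
```

```text
[0.63267083 0.05542797 0.01096373]
[[-1.1, 0.7], [0.8, 0.6], [0.9, 0.0], [-2.5, 0.1], [-0.4, -0.3], [-0.3, -0.3], [-1.6, 0.4], [0.1, 0.3], [-1.8, 0.3], [-0.4, 1.4], [-0.4, 0.3], [-0.2, -0.3], [3.8, -0.3]]
tip w [-0.5 -2.8]
tip top w [-0.5 -9.6]
tip t [-0.3  2.1]
coverL w [-2.5 -2.7]
coverR w [ 1.3 -2.7]
cover t [-1.7  1.6]
cover t [0.4 2. ]
hinge [-3.2  3.2]
[0.65306658 0.1106549  0.138     ] [0.49467229 0.10891824 0.11236345]
```

```bash
python3 - <<'E'
from h import *
gripper_to(.05,10)
q=tool(0)
r.move_to((.4985,.108,.20),q)
r.move_l((.4985,.108,.118),q,vel=.06,guard=6)
print(telemetry.current_ee_pos(),telemetry.current_wrist_force())
gripper_to(.026,5)
c=vision.get_calibration("wrist"); im=vision.snapshot("wrist"); save(im,"w2.png")
print(models.mark_of("guard_tab","wrist")[:1],telemetry.current_opening(),telemetry.current_wrist_force(),telemetry.current_t())
print(proj(c,[telemetry.current_ee_pos()+np.array([0,0,-.006])]))
im=vision.snapshot("side"); save(im,"s2.png",(230,120,430,290),3.5)
E
```

```text
[0.49882877 0.10803654 0.118373  ] [0.71693691 0.83103668 0.40773674]
[] 0.025626913204831184 [0.6202214  0.15921714 0.18651615] 7.3167
[[321.58024707 238.22994561]]
```

View pics/w2.png

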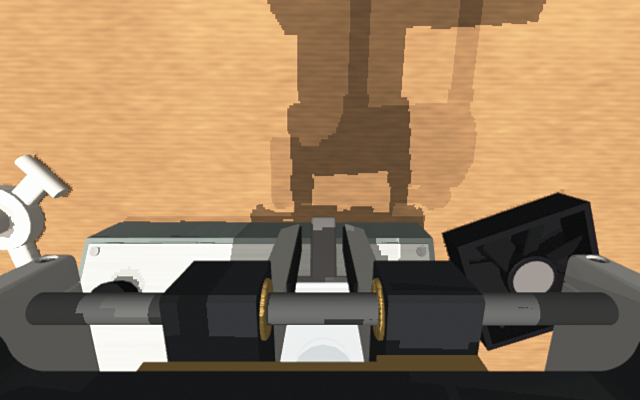

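View pics/s2.png

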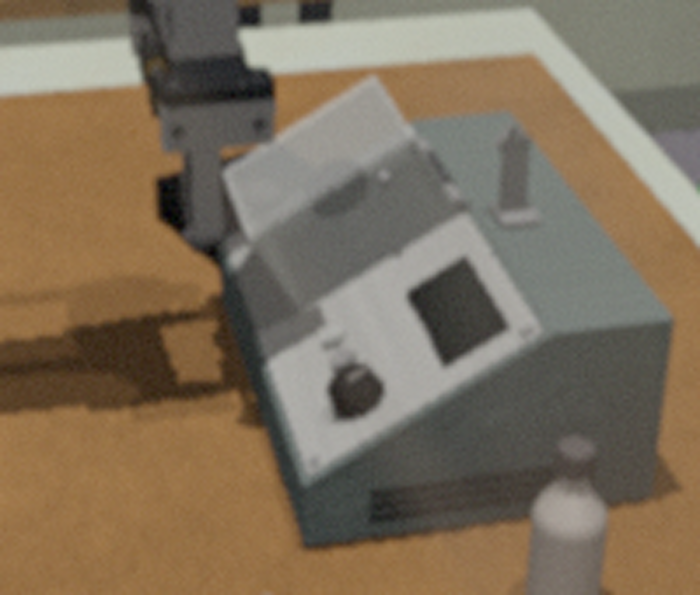

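```bash
cat >> h.py <<'E'
HY=np.array([.657,.1095,.138])
def arc(th, r0=None, dr=0.):
    """TCP pos for guard angle th, tool down"""
    g=np.array([-.1584,0,-.0256]); g=R.from_euler('y',th).apply(g)*(1+dr/.1605)
    return HY+R.from_euler('z',YAW).apply(g)+np.array([0,0,.006])
def radial(th):
    g=R.from_euler('y',th).apply([-.1584,0,-.0256])/.1605; t=R.from_euler('y',th).apply([-.0256,0,.1584])/.1605
    return R.from_euler('z',YAW).apply(g),R.from_euler('z',YAW).apply(t)
E
python3 - <<'E'
from h import *
gripper_to(.0,20)
print(telemetry.current_opening(),telemetry.current_wrist_force(),telemetry.current_ee_pos(),arc(0),telemetry.current_t())
q=tool(0)
for th in np.arange(.1,.61,.1):
    hit=r.move_l(arc(th),q,vel=.07,guard=15)
    f=telemetry.current_wrist_force(); a,t=radial(th); p=telemetry.current_ee_pos()
    print(round(th,2),hit,np.round(f,1),"rad",round(f@a,1),"tan",round(f@t,1),np.round(p-arc(th),4),round(telemetry.current_opening(),4))
    if hit: break
print(telemetry.current_torque(),telemetry.current_t())
im=vision.snapshot("side"); save(im,"s3.png",(230,100,430,270),3.5)
E
```

```text
0.015624820917428884 [-0.82052458  4.31881188 -0.05795007] [0.49847475 0.1087314  0.11801453] [0.49861237 0.10752005 0.1184    ] 7.6917
0.1 False [ 0.8  4.9 -3.3] rad -0.7 tan -3.3 [0.0001 0.0011 0.0001] 0.0155
0.2 False [ 1.6  5.3 -2.6] rad -1.7 tan -2.5 [0.0003 0.0011 0.    ] 0.0154
0.3 False [ 1.   5.3 -3.9] rad -1.6 tan -3.8 [ 0.0004  0.0011 -0.    ] 0.016
0.4 False [ 1.9  5.6 -4.4] rad -3.0 tan -3.8 [ 0.0003  0.0011 -0.0002] 0.0157
0.5 False [ 1.2  4.5 -4.7] rad -2.7 tan -4.0 [ 0.0001  0.0011 -0.0004] 0.0156
0.6 False [ 2.   4.4 -4.9] rad -3.9 tan -3.5 [-0.0001  0.0011 -0.0006] 0.0153
[ 1.04079336 -0.30648591  0.04744746] 9.95
```

View pics/s3.png

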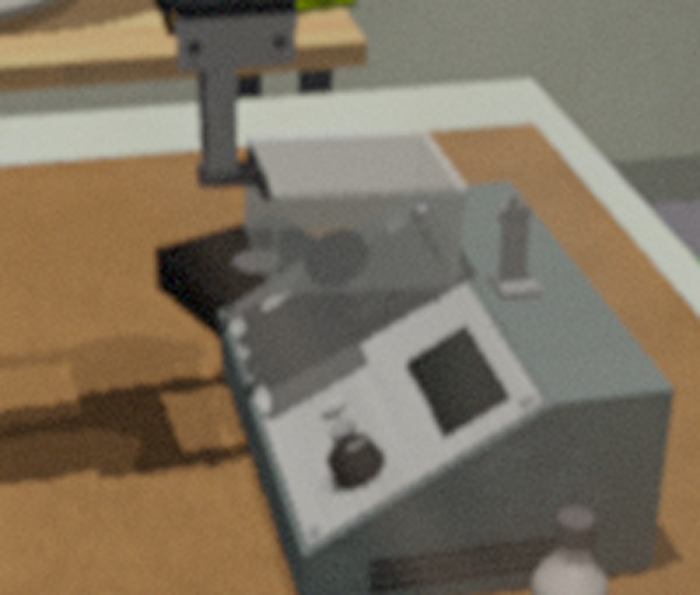

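```bash
sed -i 's/\.1095,\.138/.1108,.138/' h.py; python3 - <<'E'
from h import *
q=tool(0)
for th in list(np.arange(.7,1.61,.1))+[1.65,1.7,1.75,1.78]:
    hit=r.move_l(arc(th),q,vel=.07,guard=20)
    f=telemetry.current_wrist_force(); a,t=radial(th); p=telemetry.current_ee_pos()
    print(round(th,2),hit,np.round(f,1),"rad",round(f@a,1),"tan",round(f@t,1),np.round(p-arc(th),4),round(telemetry.current_opening(),4))
    if hit or abs(f@a)>15: break
print(telemetry.current_torque(),telemetry.current_t())
im=vision.snapshot("side"); save(im,"s4.png",(270,60,430,200),4)
E
```

```text
0.7 False [ 0.8  3.2 -5.1] rad -3.3 tan -3.9 [-0.0003 -0.0001 -0.0006] 0.0152
0.8 False [ 1.   3.4 -4.3] rad -3.4 tan -2.9 [-0.0002 -0.0001 -0.0001] 0.0152
0.9 False [-1.1  2.5 -4.2] rad -2.0 tan -3.8 [-0.0005 -0.0001 -0.0001] 0.0148
1.0 False [-3.4  2.3 -1.8] rad 0.9 tan -3.8 [-0.0007 -0.0001  0.    ] 0.0151
1.1 False [-4.5  0.5 -0.9] rad 2.0 tan -4.2 [-0.0007 -0.0001  0.0002] 0.0147
1.2 False [-6.7  2.   1. ] rad 4.2 tan -5.3 [-0.0009 -0.0001  0.0003] 0.0148
1.3 False [-6.4  1.4  3. ] rad 5.4 tan -4.5 [-0.0009 -0.0001  0.0007] 0.0145
1.4 False [-6.5  2.   3.7] rad 5.7 tan -4.9 [-0.0009 -0.0001  0.0012] 0.0144
1.5 False [-5.4  2.   5.5] rad 6.6 tan -3.9 [-0.0006 -0.0001  0.0018] 0.0142
1.6 False [-6.5  1.1  7.8] rad 8.5 tan -5.5 [-0.0005 -0.0001  0.0023] 0.0136
1.65 False [-6.7  1.   7.5] rad 8.1 tan -6.1 [-0.0004 -0.      0.0025] 0.0137
1.7 False [-5.3  0.5  7.6] rad 7.8 tan -5.1 [ 0.0002 -0.0001  0.0029] 0.0134
1.75 False [-4.   1.3  7.6] rad 7.5 tan -4.2 [ 0.0008 -0.0001  0.0031] 0.013
1.78 False [2.1 1.3 6.2] rad 6.3 tan 1.8 [ 0.0034 -0.0002  0.0034] 0.0135
[ 0.36585819 -0.38797873 -0.02348581] 14.8083
```

View pics/s4.png

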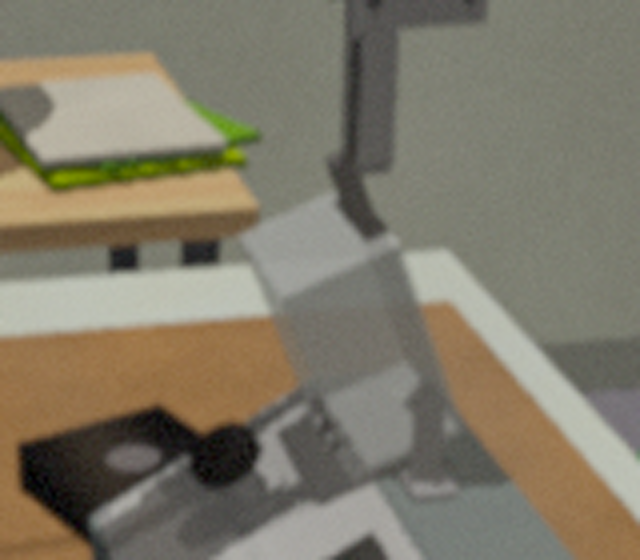

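```bash
python3 - <<'E'
from h import *
q=tool(0)
for th in [1.80,1.82,1.84]:
    hit=r.move_l(arc(th),q,vel=.05,guard=12)
    f=telemetry.current_wrist_force(); a,t=radial(th); p=telemetry.current_ee_pos()
    print(round(th,2),hit,np.round(f,1),"rad",round(f@a,1),"tan",round(f@t,1),np.round(p-arc(th),4),round(telemetry.current_opening(),4))
    if hit or f@t<-10: break
im=vision.snapshot("side"); save(im,"s5.png",(310,80,430,190),5)
c=vision.get_calibration("wrist");im=vision.snapshot("wrist"); save(im,"w5.png")
print(telemetry.current_t())
E
```

```text
1.8 False [-0.7  1.3  7.1] rad 7.1 tan -1.2 [ 0.0025 -0.0001  0.0035] 0.0133
1.82 False [-3.5  1.4  8.4] rad 8.0 tan -4.2 [ 0.0011 -0.0001  0.0036] 0.0132
1.84 False [-4.7  1.8  8.3] rad 7.8 tan -5.6 [ 0.0009 -0.0001  0.0038] 0.0132
15.7083
```

View pics/s5.png

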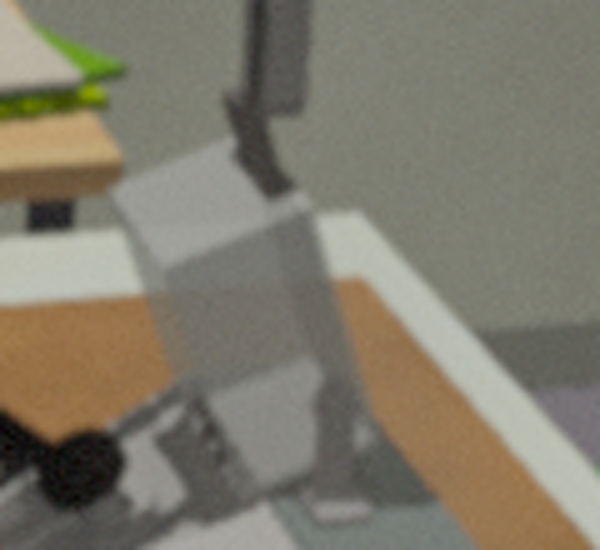

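View pics/w5.png

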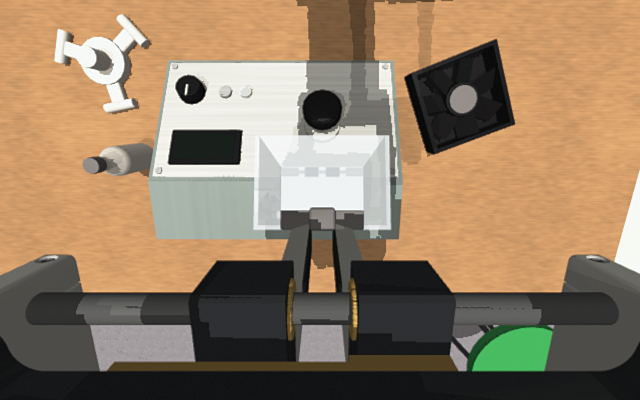

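```bash
python3 - <<'E'
from h import *
q=tool(0)
for th in [1.87,1.84,1.80,1.77,1.75]:
    hit=r.move_l(arc(th,dr=.003),q,vel=.05,guard=12)
    f=telemetry.current_wrist_force(); a,t=radial(th); p=telemetry.current_ee_pos()
    print(round(th,2),hit,np.round(f,1),"rad",round(f@a,1),"tan",round(f@t,1),np.round(p-arc(th),4),round(telemetry.current_opening(),4))
    if hit : break
print(telemetry.current_t())
im=vision.snapshot("side"); save(im,"s6.png",(310,80,430,190),5)
E
```

```text
1.87 False [-4.5  0.3  6. ] rad 5.3 tan -5.3 [ 0.0005 -0.0001  0.0043] 0.0128
1.84 False [-4.4  0.6  5.4] rad 4.9 tan -4.9 [-0.0001 -0.0001  0.004 ] 0.0126
1.8 False [0.7 0.7 3.7] rad 3.7 tan 0.4 [ 0.0018 -0.0001  0.0037] 0.0131
1.77 False [ 5.7 -0.1  2.3] rad 2.5 tan 5.6 [ 0.0043 -0.0002  0.0035] 0.0135
1.75 False [10.   1.4  1.3] rad 1.5 tan 10.0 [ 0.0063 -0.0002  0.0035] 0.014
17.0083
```

View pics/s6.png

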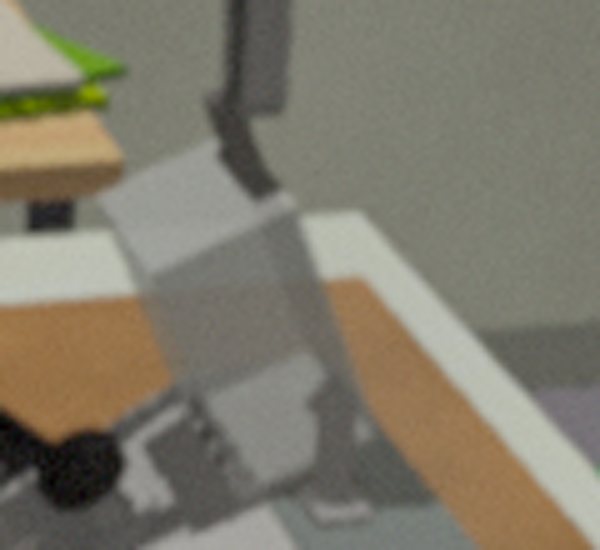

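```bash
python3 - <<'E'
from h import *
q=tool(0)
r.move_l(arc(1.80,dr=.003),q,vel=.05)
print(telemetry.current_wrist_force())
gripper_to(.04,20)
p=telemetry.current_ee_pos(); r.move_l(p+np.array([0,0,.07]),q,vel=.12)
r.move_l([.45,.11,.40],tool(.3),vel=.3)
im=vision.snapshot("top"); save(im,"t7.png",(245,125,385,245),5)
im=vision.snapshot("side"); save(im,"s7.png",(265,90,425,270),3.7)
c=vision.get_calibration("wrist");im=vision.snapshot("wrist"); save(im,"w7.png")
for cam in ("top","side","wrist"):
  for n in ("guard_hinge","guard_tab","knob_grip","panel_knob_hole"):
    m=models.mark_of(n,cam); print(cam,n,[(np.round(d["at"],4),round(d["score"],2)) for d in m[:2]])
print(telemetry.current_t())
E
```

```text
[0.67983669 0.56627653 4.45884528]
top guard_hinge []
top guard_tab [(array([0.6597, 0.1076, 0.3023]), 0.55)]
top knob_grip [(array([0.5921, 0.1094, 0.1344]), 0.66)]
top panel_knob_hole [(array([0.6094, 0.1103, 0.1046]), 0.79)]
side guard_hinge [(array([0.6612, 0.1099, 0.1395]), 0.78)]
side guard_tab [(array([0.6617, 0.1096, 0.2955]), 0.86)]
side knob_grip [(array([0.5868, 0.1087, 0.1347]), 0.76)]
side panel_knob_hole [(array([0.6072, 0.1108, 0.0996]), 0.89)]
wrist guard_hinge [(array([0.6598, 0.1131, 0.1339]), 0.84), (array([0.6075, 0.1105, 0.0978]), 0.63)]
wrist guard_tab [(array([0.6579, 0.1093, 0.2993]), 0.68), (array([ 0.5168, -0.2073,  0.0131]), 0.68)]
wrist knob_grip [(array([0.5867, 0.109 , 0.1357]), 0.89)]
wrist panel_knob_hole [(array([0.6068, 0.1076, 0.1018]), 0.91)]
20.35
```

View pics/t7.png

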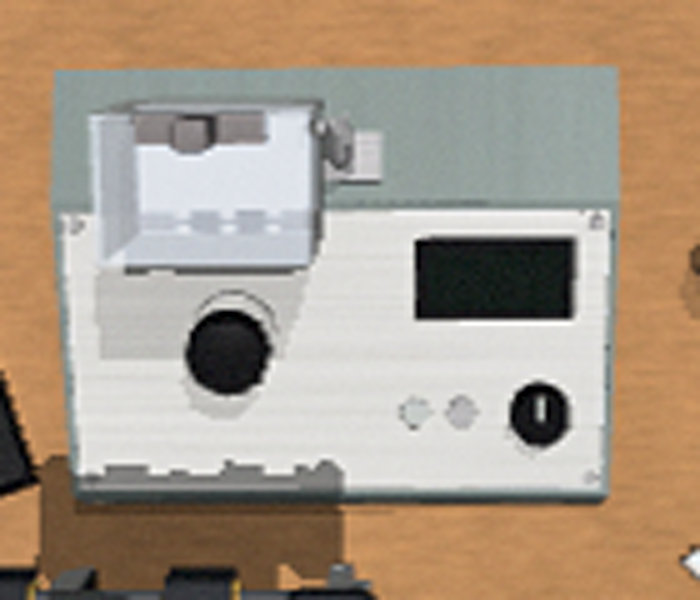

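View pics/s7.png

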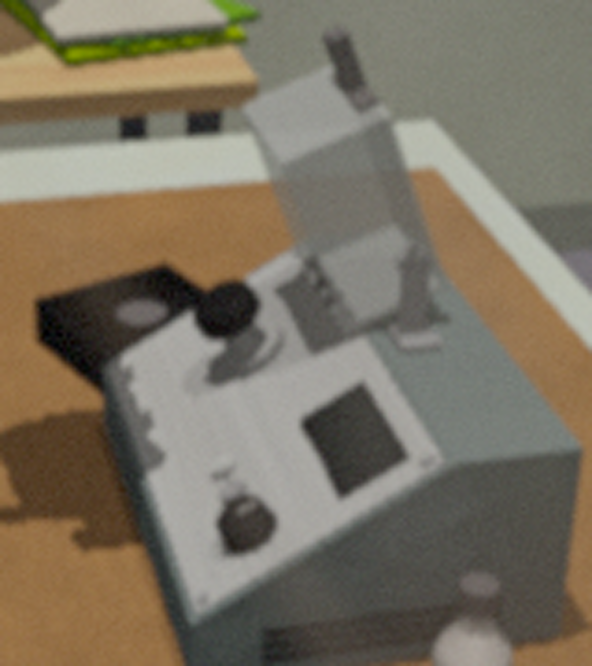

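View pics/w7.png

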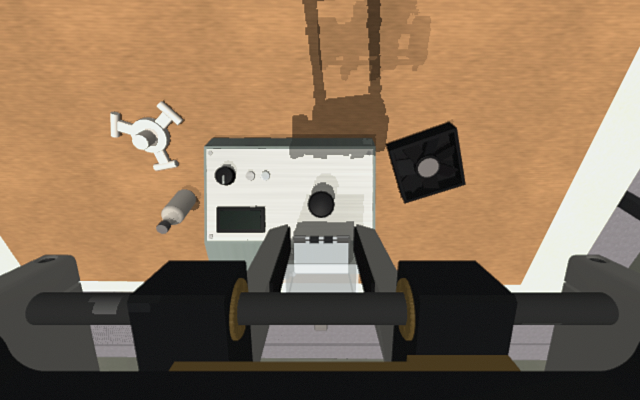

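```bash
cat >> h.py <<'E'
N=R.from_euler('z',YAW).apply([-.5,0,np.sqrt(3)/2])
KG=np.array([.589,.1093,.1345])
E
python3 - <<'E'
from h import *
q=tool(np.pi/6)
gripper_to(.066,10)
r.move_l(KG+N*.10,q,vel=.2)
print(telemetry.current_wrist_force())
print(r.move_l(KG+N*.006,q,vel=.07,guard=6))
print(telemetry.current_wrist_force(),telemetry.current_ee_pos()-KG-N*.006)
gripper_to(.0,8)
f=telemetry.current_wrist_force();print(np.round(f,1),telemetry.current_opening(),telemetry.current_ee_pos()-KG-N*.006)
c=vision.get_calibration("wrist");im=vision.snapshot("wrist"); save(im,"w8.png")
im=vision.snapshot("side"); save(im,"s8.png",(265,90,425,270),3.3)
print(telemetry.current_t())
E
```

```text
[ 0.05028808  0.33786736 -0.29335531]
False
[-0.09147713 -0.02993326  0.21253198] [1.35529711e-04 5.12495143e-05 5.45536983e-04]
[-2.1  2.6  2. ] 0.04300043646053484 [1.65038652e-05 4.05506207e-04 2.64663835e-04]
24.1833
```

View pics/s8.png

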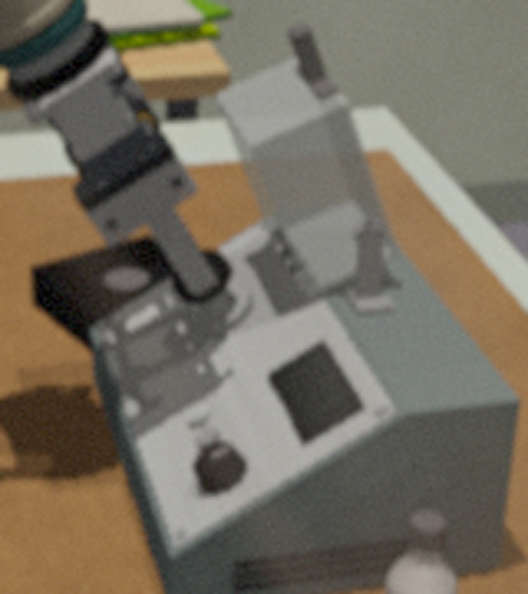

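View pics/w8.png

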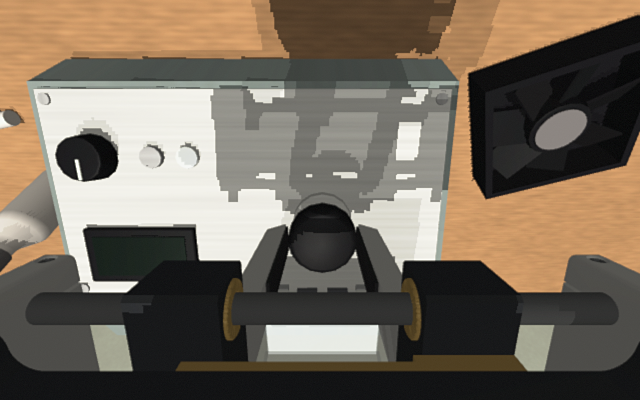

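```bash
python3 - <<'E'
from h import *
q=tool(np.pi/6)
gripper_to(.0,55)
p0=telemetry.current_ee_pos(); f0=telemetry.current_wrist_force()
print(np.round(f0,1),telemetry.current_opening(),p0-KG-N*.006)
B=KG+N*.006+np.array([0,.0004,0])
for i in range(1,15):
    d=.002*i
    hit=r.move_l(B+N*d,q,vel=.03,guard=25)
    p=telemetry.current_ee_pos(); f=telemetry.current_wrist_force()
    print(i*2,hit,"act",round((p-p0)@N*1000,1),"fN",round((f)@N,1),np.round(f,1),round(telemetry.current_opening(),4))
    if hit or (f)@N<-21: break
print(telemetry.current_t())
E
```

```text
[-3.1  4.5  3.6] 0.0413310324383674 [5.30860364e-05 4.03568651e-04 2.58298260e-04]
2 False act 1.3 fN -7.1 [ 4.7  2.9 -5.4] 0.0414
4 False act 3.6 fN -3.1 [ 2.4  4.9 -2.1] 0.0415
6 False act 6.5 fN 6.1 [-2.5  3.2  5.6] 0.0415
8 False act 8.0 fN 2.6 [-0.8  4.4  2.6] 0.0412
10 False act 8.7 fN -12.7 [ 8.3  4.  -9.9] 0.0409
12 False act 10.4 fN -13.1 [  8.6   4.7 -10.1] 0.0413
14 False act 12.3 fN -15.0 [ 10.3   5.3 -11.4] 0.0412
16 False act 14.1 fN -16.7 [ 10.9   3.7 -12.9] 0.0412
18 False act 16.0 fN -17.1 [ 11.5   4.7 -13.1] 0.0406
20 False act 17.3 fN -21.2 [ 13.1   3.  -16.9] 0.0412
26.9
```

```bash
python3 - <<'E'
from h import *
q=tool(np.pi/6); B=KG+N*.006+np.array([0,.0004,0])
pr=lambda l:print(l,"act",round((telemetry.current_ee_pos()-B)@N*1000,2),"fN",round(telemetry.current_wrist_force()@N,1),round(telemetry.current_t(),2))
pr("start")
r.move_l(B+N*.0206,q,vel=.03); pr("20.6")
for i in range(4): r.hold(.4); pr("hold")
im=vision.snapshot("side"); save(im,"s9.png",(265,90,425,270),3.3)
E
```

```text
start act 17.46 fN -21.2 26.9
20.6 act 17.63 fN -26.0 27.15
hold act 17.6 fN -25.0 27.55
hold act 17.62 fN -25.6 27.95
hold act 17.61 fN -25.2 28.35
hold act 17.62 fN -25.5 28.75
```

View pics/s9.png

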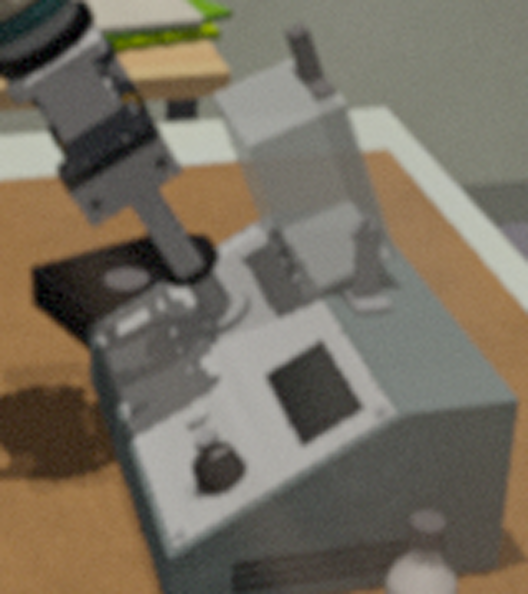

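```bash
python3 - <<'E'
from h import *
q=tool(np.pi/6); B=KG+N*.006+np.array([0,.0004,0])
def pr(l):
    f=telemetry.current_wrist_force()@N; print(l,"act",round((telemetry.current_ee_pos()-B)@N*1000,2),"fN",round(f,1),round(telemetry.current_t(),2)); return f
r.hold(.1)
for d in (16,12,10.5,9.8,9.2,8.8,8.4):
    r.move_l(B+N*d/1000,q,vel=.03); f=pr(d)
    if f>-5: break
gripper_to(.066,20); r.hold(.2); pr("open")
r.move_l(B+N*.12,q,vel=.1)
r.move_l([.42,.108,.33],tool(.2),vel=.3)
im=vision.snapshot("side"); save(im,"s10.png",(265,90,425,270),3.3)
for cam in ("top","side","wrist"):
  im=vision.snapshot(cam); save(im,cam+"10.png",*(((245,125,385,245),5) if cam=="top" else ()))
  for n in ("guard_tab","knob_grip","effector_mid","glue_mid","fan_mid"):
    m=models.mark_of(n,cam); print(cam,n,[(np.round(d["at"],4),round(d["score"],2), np.round((d["at"]-KG)@N,4) if n=="knob_grip" else '') for d in m[:1]])
pr("end")
E
```

```text
16 act 13.83 fN -14.8 29.2
12 act 10.14 fN -13.3 29.48
10.5 act 9.39 fN -10.8 29.73
9.8 act 9.36 fN -7.3 29.98
9.2 act 9.27 fN -1.2 30.23
open act 9.18 fN 0.5 31.02
top guard_tab [(array([0.6567, 0.1079, 0.2996]), 0.64, '')]
top knob_grip [(array([0.5857, 0.1087, 0.1409]), 0.7, np.float64(0.0072))]
top effector_mid []
top glue_mid [(array([ 0.6555, -0.1756,  0.0551]), 0.58, '')]
top fan_mid [(array([0.5673, 0.3098, 0.0201]), 0.95, '')]
side guard_tab [(array([0.6565, 0.1114, 0.2972]), 0.73, '')]
side knob_grip [(array([0.61  , 0.1097, 0.1058]), 0.67, np.float64(-0.0354))]
side effector_mid [(array([ 0.5195, -0.2148,  0.0095]), 0.85, '')]
side glue_mid [(array([ 0.6621, -0.1779,  0.0593]), 0.72, '')]
side fan_mid [(array([0.5651, 0.3099, 0.0154]), 0.96, '')]
wrist guard_tab []
wrist knob_grip [(array([0.5812, 0.1089, 0.1396]), 0.61, np.float64(0.0083))]
wrist effector_mid [(array([ 0.5178, -0.211 ,  0.0178]), 0.63, '')]
wrist glue_mid [(array([ 0.6547, -0.1755,  0.0545]), 0.73, '')]
wrist fan_mid [(array([0.5686, 0.3095, 0.0211]), 0.68, '')]
end act 247.85 fN -0.9 33.95
```

View pics/s10.png

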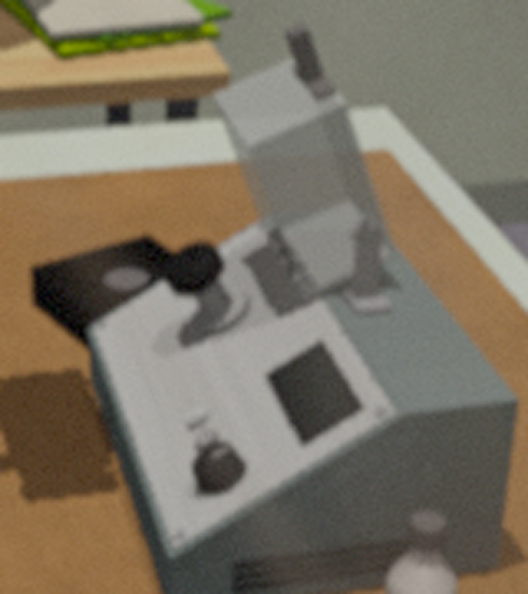

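View pics/top10.png

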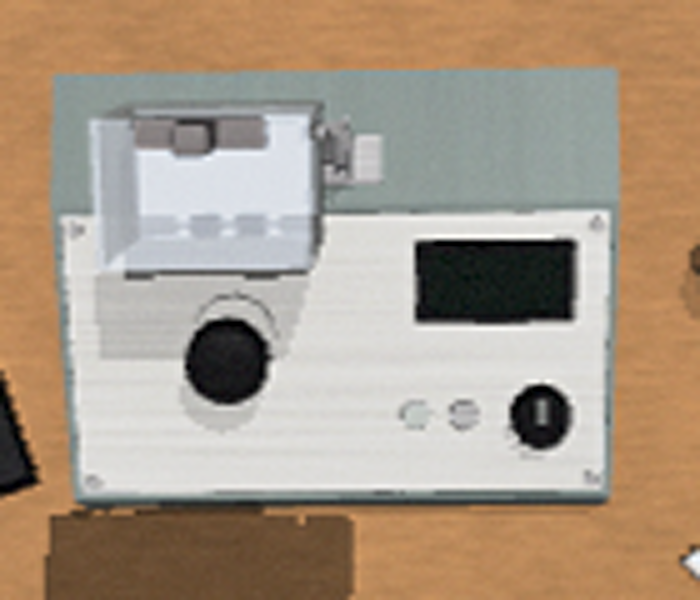

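```bash
python3 - <<'E'
from h import *
r.sign_off(); print(telemetry.current_t())
E
```

```text
the job is handed in; nothing more can be done
the job is handed in; nothing more can be done
```

The printers' supply is on and the job is handed in, at about 34 s of the 64 s allowed.

- **Guard:** I swung it past its catch. The catch held against a 10 N pull back before I let go, and the later pictures show the guard still open.
- **Knob:** It clicked out after about 8 mm. I pulled it on to the rigid end stop, where force jumped from 21 to 26 N with hardly any movement. I held it there for about 1.6 s, eased it back to near zero force and released it.
- **Final state of the knob:** The top and wrist cameras place it about 7–8 mm out from off, which fits the run position. The side camera's network put it near the panel hole instead, but the side picture clearly shows it out, so I took that as a false reading.
- **Console:** Comparing the top and side pictures before and after the pull, it may have crept about 1 mm towards the robot, which is within what I can resolve. My pull peaked at 26 N, below the 30 N limit.
- **Other things:** The effector, glue bottle and fan read where they were before, within the networks' accuracy. The top view missed the effector in the last check, but the side and wrist views found it.

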